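# Counter-hold the strap bolt on a battery module stack

## Task

I am about to tighten the nut under this battery module stack, so hold the head of its strap bolt still for me: take the T-handle socket wrench from the tool rack, set it upright over the six-lobed bolt head at the end of the hold-down strap, turn it until the socket's ribs slip between the lobes, and push it fully home onto the bolt's flange without forcing it. Finish like that: keep gripping the wrench and keep pressing it down firmly, and leave everything else where it is.

Things in the scene. Friction and masses are not known exactly. Their poses are not given: they have to be found in the camera images.
- socket_wrench: T-handle socket wrench, about 0.45 kg, upright, socket down, in one of the two outer rack holes, mouth 12 mm above the bench. Origin: centre of the socket's open mouth (lower end); z up the stem, x along the handle. Socket 34 mm across, 46 long; bore 27.6 mm across, 36 deep, with six ribs 2.2 mm wide standing in to 19.8 mm across, one at +x, one every 60 degrees. Stem 16 mm across.
- wrench_handle (a point): Centre of the wrench's handle, 140 mm up the stem from the mouth: black rubber bar 110 mm long (x), 22 mm wide (y), 28 mm high. Grip it here across its width. Axes as the wrench.
- strap_bolt: Steel flange bolt head on the -y end of the strap (pack's frame). Origin: centre of the flange's underside, 118.5 mm above the bench; z up. Flange 36 mm across, 3 thick; six lobes, 26 mm across, from 3 to 15 mm up, with the gap between two lobes (4 mm wide) at its +x and every 60 degrees; then a rounded crown, 18 mm across, up to 26 mm. Its angle about z varies; it turns stiffly (0.6 N m).
- bolt_seat (a point): Top of the bolt's flange on its axis, 3 mm above the bolt's origin. A socket not lined up rests its mouth about 12 mm above this point, on the lobes, with the crown inside it; lined up within about 5 degrees it drops until its mouth meets this point: home. Firm pressing: more than 10 N on the bolt (the wrench's weight gives about 4); over 50 N is forcing it.
- pack: Battery stack, fixed: two aluminium modules 220 x 300 x 34 mm on a dark tray 300 x 420 mm (rim top 68 mm high), under a steel hold-down strap 40 mm wide along y. Origin: centre of its footprint at bench height; the module lid is 114 mm above it, the strap's top 118.5 mm. The strap bolt stands at x 0, y -165 mm in its frame.
- tool_rack: Grey plastic block 90 x 250 x 40 mm, fixed to the bench. Origin: centre of its underside. Three blind holes 39 mm across and 28 mm deep at y -70, 0 and +70 mm in its frame; the two outer ones hold the wrench and the nut driver, either way round, the middle one is empty.
- nut_driver: Bystander, not the tool for the job: a stubby straight nut driver with a round black grip 33 mm across, 140 mm tall, standing in the other outer hole of the rack. Origin: centre of its lower end.
- multimeter: Bystander on the bench: multimeter 160 x 80 x 36 mm, origin under its centre.
- nut_dish: Bystander on the bench: round steel dish with small nuts in it, 110 mm across, 28 mm high, origin under its centre.
- spanner: Bystander on the bench: flat steel spanner 150 mm long, 8 mm thick, origin under its centre.
- busbar: Bystander lying on the upper module: copper bar 24 x 110 x 4 mm, origin under its centre.
- hv_plug: Bystander lying on the upper module: orange plug 52 x 96 x 38 mm, origin under its centre.
- tape_roll: Bystander on the bench: black roll of tape 100 mm across, 19 mm high, origin under its centre.
Not all that is in view belongs to the job. What is shaped like the socket_wrench but green or yellow is not meant.

How it is judged:
By the outcome, as a careful person would: the job done as asked, in the order asked, and still so for the second after the job is handed in, while the arm keeps its last pose, push and grip.
It also fails if it takes over 64 s, if anything falls off the work surface, if the arm or the gripper's body presses on something with over 40 N, if the wrist force passes 120 N, or if a joint passes its speed limit or range.

## Robot

A 7-joint arm with a two-finger parallel gripper is mounted at the origin on the work surface. World frame = base frame: x ahead of the robot, y to its left, z up, the work surface at z = 0. Lengths are in m, angles in rad, forces in N, time in s.
With the tool pointing down it reaches from about 0.425 to 0.875 m from the base axis. Payload 4.7 kg.
Tool frame: the origin (TCP) lies midway between the tips of the shut fingers; the grasp point (between the pads) lies 19 mm behind it; z points along the fingers, y is the line along which they close (so a half turn about z gives the same grasp; the last joint's range is limited). The gripper opens to 87 mm and grips with 3 to 60 N. Pads are 19 mm wide; open, the fingers measure 117 mm over their backs; the gripper's body (75 mm by 190 mm) begins 51 mm behind the grasp point.
Start: joints at [1.134, 0.321, -0.07, 1.45, 0.023, 1.371, -0.057], TCP at [0.283, -0.585, 0.223] pointing down, gripper open.
Joint ranges: [-2.86, 2.86], [-0.3, 2.09], [-1.38, 1.24], [0.06, 2.45], [-1.56, 4.7], [0.09, 2.05], [-2.69, 2.69]. Speed limits (rad/s): [2.57, 2.57, 3.14, 3.14, 3.14, 3.14, 3.14].

## Interface

Orientations are given as a rotation vector (axis times angle).
In Python, from bench import monitor, cams, workorder gives the robot as it stands.
- The arm moves only by the tool move_arm, never from a script. Its arguments are lists of equal length, an entry for each row: "slide": the shift along the tool's x, y, z in cm, a list of three; "roll": the turn about the tool's z in rad. In form: {"slide": [[dx, dy, dz], ...], "roll": [roll, ...]}. A call has 1 to 20 rows; each row is the pose to reach, as a shift and turn from the pose commanded when the call began, along the tool's axes at that moment; what a row does not reach only later rows make up. A row lasts 1/10 s, in which the tool goes at most 50 mm and 8.59 degrees, less where a joint would pass 70% of its speed; a pose out of reach is approached as far as the arm can. A call with a gripper value outside its range is refused whole. "gripper" is the finger opening in cm, from 0 to 8.7, set as the call begins (left out, the last holds). The fingers move at their own pace and stop on an object; "squeeze" is the grip in N (left out, the last holds). Time passes only in rows, so rows that repeat a pose let the fingers close. It gives the time, the measured TCP pose, the force, the opening and the grip force at its end, in the units of the state.
- monitor.get_state(): the state, without advancing time (a new reading comes with each control period).
- cams.get_image(name): name is "scene" or "top" or "wrist"; returns the picture (384x512x3 uint8, red, green, blue); there is no depth.
- cams.get_calibration(name): a dict with "mtx" (3x3 intrinsics, pixels), "R" (3x3) and "t" (3): a world point X has camera coordinates R X + t. Camera axes: x right, y down, z forward; pixel columns grow to the right and rows downward; lengths in m; the calibration is good to about 2 mm. A picture is of the moment at which its call begins: read the wrist's pose just before it. get_calibration takes no time and is no camera call; for the wrist camera it gives the pose at the moment of the call.
- workorder.close_job(): hands the job in; it is judged then, once.
The state is a dict: "time": time; "joint_positions": joint angles; "qd": joint speeds; "joint_torque": joint torques, N m; "position": TCP position; "tool_rot": TCP orientation; "ft_force": force on the tool from outside, world axes, zero at the start; "torque": the same for the moment, N m; "grip_width": opening from 0.0 (shut) to 1.0 (fully open); "grip_force": force on a finger pad.
Only numpy, scipy, OpenCV 4.12 (cv2) and the standard library are available. Lean on these libraries where they do the work, as an engineer would, in place of code of your own. Each camera call takes 0.05 s, during which the arm holds its last target. There are 200 camera calls.

## Working session

There is one attempt and no reset: what is moved stays moved. The work goes in short steps, Python scripts to look and compute and a tool call to move; the robot and the scene stay as the last step left them, time stands still between calls to the robot, and variables do not carry over. Pictures are saved under pics/ and viewed, at most 10 in all, crops included, and the job is handed in when it is done.

Besides the shell and the picture viewer there is one more tool, called after ">>>" in YAML: its name, and indented under it one key for each argument. move_arm: Moves the arm, as the interface text tells. Its arguments: {"type":"object","properties":{"slide":{"type":"array","items":{"type":"array","items":{"type":"number"}}},"roll":{"type":"array","items":{"type":"number"}},"gripper":{"type":"number"},"squeeze":{"type":"number"}},"required":["slide","roll"]}

```bash
mkdir -p pics
cat > h.py <<'E'
import numpy as np, cv2
from bench import monitor, cams, workorder
from scipy.spatial.transform import Rotation as Ro
def ray(c,u,v,z):
    K,R,t=[np.array(c[k]) for k in('mtx','R','t')]
    d=R.T@np.linalg.inv(K)@[u,v,1]; o=-R.T@t
    return (o+d*(z-o[2])/d[2]).round(4)
def proj(c,X):
    K,R,t=[np.array(c[k]) for k in('mtx','R','t')]
    p=K@(R@np.array(X)+t); return (p[:2]/p[2]).round(1)
def save(n,im,s=1): cv2.imwrite(f'pics/{n}.png',cv2.resize(im[:,:,::-1],None,fx=s,fy=s,interpolation=cv2.INTER_CUBIC))
E
python3 - <<'E'
from h import *
s=monitor.get_state();print(s)
for n in('scene','top'):
    im=cams.get_image(n);np.save(f'pics/{n}0.npy',im);save(n+'0',im,1.5)
    c=cams.get_calibration(n);print(n,-np.array(c['R']).T@c['t'],c['mtx'][0][0])
E
```

```text
{'time': 0.0, 'joint_positions': array([ 1.13408029,  0.32179595, -0.07009375,  1.45170586,  0.02263017,
        1.37081167, -0.05688916]), 'qd': array([-0.00033832,  0.00174722, -0.00019276, -0.00062711,  0.00071661,
        0.00142162, -0.00016174]), 'joint_torque': array([ 1.52195648e-04, -4.91282701e+01, -4.04270198e-01, -3.12522376e+01,
       -6.42093318e-02,  4.38585004e-02,  1.80619727e-04]), 'position': array([ 0.28290469, -0.5845679 ,  0.22146368]), 'tool_rot': array([-3.06029454e+00, -7.01831512e-01,  8.72920758e-04]), 'ft_force': array([-0.0909653 ,  0.58898048, -0.08667124]), 'torque': array([0.04222721, 0.0335078 , 0.02663284]), 'grip_force': 0.0, 'grip_width': 1.0023832668466213}
scene [ 1.29265124 -0.68800689  1.22521449] 416.62361703400296
top [0.39478105 0.00470628 1.27868274] 365.03661894054744
```

View pics/top0.png

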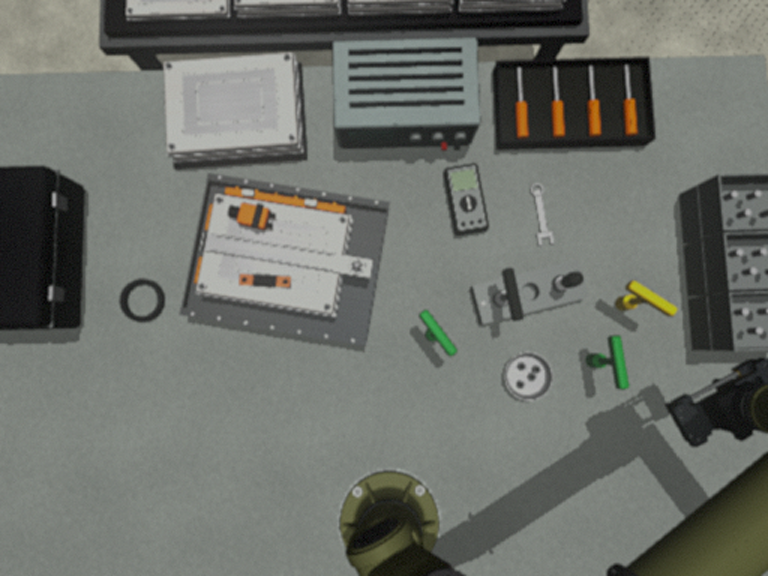

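View pics/scene0.png

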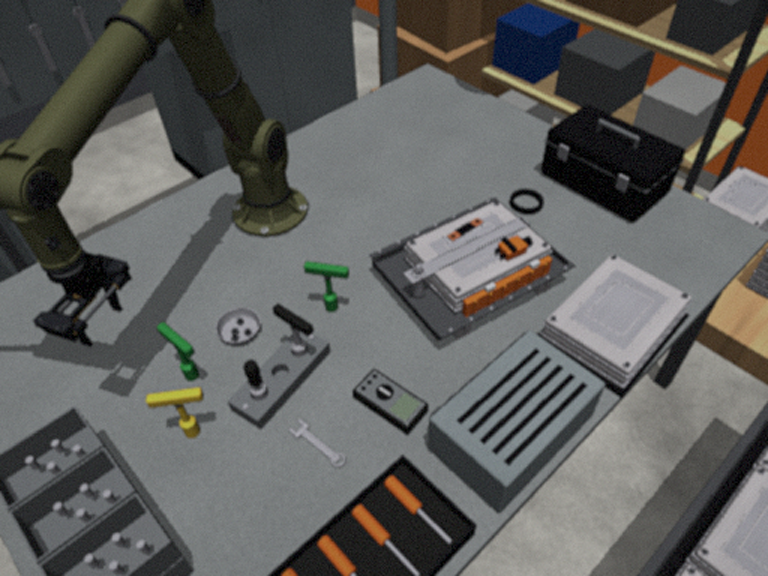

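Four T-shapes appear in the top view: black at (512,293) in the rack's outer hole, green at (437,332) and (618,362), and yellow at (652,298). The black one fits, being a rubber T-bar in the rack next to the round-gripped nut driver at (568,281). The bolt is at about (357,266). I'll confirm both in an enlarged crop.

Run:
```python
from h import *
im=np.load('pics/top0.npy')
a=cv2.resize(im[170:225,305:400],(760,440),interpolation=cv2.INTER_CUBIC) # x8
b=cv2.resize(im[160,:1] if 0 else im[162:194,205:265],(0,0),fx=8,fy=8,interpolation=cv2.INTER_CUBIC)
cv2.imwrite('pics/c1.png',a[:,:,::-1]);cv2.imwrite('pics/c2.png',b[:,:,::-1])
c=cams.get_calibration('top')
print('handle',ray(c,512/1.5,293/1.5,.166),'bolt',ray(c,357/1.5,266/1.5,.14))
```

```text
handle [ 0.4941 -0.2622  0.166 ] bolt [0.5617 0.0538 0.14  ]
```

View pics/c1.png

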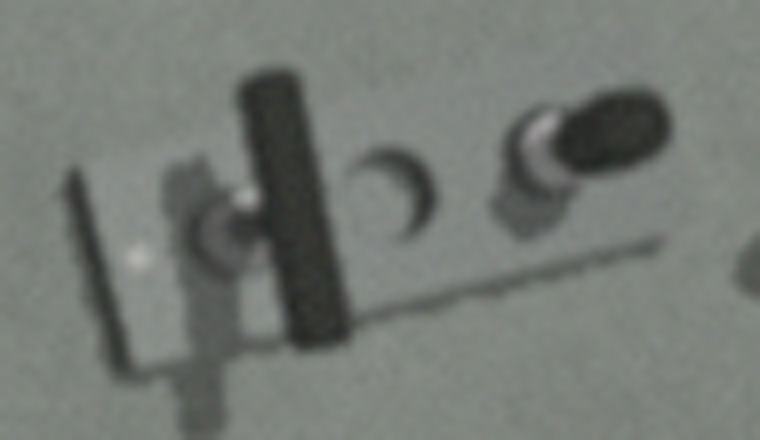

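The crop confirms it: a black T-bar from crop (270,75) to (320,345), which is top px (338.8,179.4) to (345,213.1), in the rack's left hole. The round nut driver stands at right. I'll work out the move to get above it for a wrist look.

```bash
cat >> h.py <<'E'
def T(p,yaw=None):  # desired TCP position -> slide cm, roll rad (yaw = world angle of tool x)
    s=monitor.get_state(); R=Ro.from_rotvec(s['tool_rot']).as_matrix()
    y=np.arctan2(R[1,0],R[0,0])
    print('pos',s['position'].round(4),'yaw',np.degrees(y).round(2),'z',R[:,2].round(4),'slide',(R.T@(np.array(p)-s['position'])*100).round(2))
    if yaw is not None:
        for k in(0,180,-180): print('roll',round(-(np.radians(yaw+k)-y),3),end=' ')
    print('q',s['joint_positions'].round(2),'F',s['ft_force'].round(1))
E
python3 - <<'E'
from h import *
c=cams.get_calibration('top')
a=ray(c,338.75,179.4,.16);b=ray(c,345,213.1,.16);print(a,b,np.degrees(np.arctan2(*(a-b)[[1,0]])),(a+b)/2)
T([.494,-.262,.30],10.5)
s=monitor.get_state();R=Ro.from_rotvec(s['tool_rot']).as_matrix();w=cams.get_calibration('wrist')
print(R,'cam in tool',R.T@(-np.array(w['R']).T@w['t']-s['position']),w['R']@R,w['mtx'])
E
```

```text
[ 0.5443 -0.2582  0.16  ] [ 0.4398 -0.2721  0.16  ] 7.576685687391378 [ 0.49205 -0.26515  0.16   ]
pos [ 0.2829 -0.5846  0.2216] yaw 25.83 z [-8.0e-04  1.5e-03 -1.0e+00] slide [ 33.06 -19.86  -7.81]
roll 0.268 roll -2.874 roll 3.409 q [ 1.13  0.32 -0.07  1.45  0.02  1.37 -0.06] F [-0.2  0.2  0. ]
[[ 9.00063288e-01  4.35758375e-01 -8.46579633e-04]
 [ 4.35759182e-01 -9.00062081e-01  1.47854848e-03]
 [-1.17684341e-04 -1.69969206e-03 -9.99998549e-01]] cam in tool [ 0.07943551  0.00058088 -0.16220742] [[-1.11101698e-03  9.99999352e-01  2.46293090e-04]
 [-9.58528499e-01 -9.94749795e-04 -2.84994959e-01]
 [-2.84994530e-01 -5.52713185e-04  9.58528984e-01]] [[289.7720166    0.         249.10547834]
 [  0.         289.7720166  193.51368084]
 [  0.           0.           1.        ]]
```

>>> move_arm:
  slide:
    - [3, -2, -4]
    - [6, -4, -8]
    - [9, -5.5, -8]
    - [12, -7, -8]
    - [15, -9, -8]
    - [18, -11, -8]
    - [21, -12.5, -8]
    - [24, -14.5, -8]
    - [27, -16, -8]
    - [30, -18, -8]
    - [32, -19, -8]
    - [33, -19.8, -8]
    - [33, -19.8, -8]
    - [33, -19.8, -8]
  roll: [0, 0.05, 0.1, 0.15, 0.2, 0.25, 0.29, 0.29, 0.29, 0.29, 0.29, 0.29, 0.29, 0.29]
  gripper: 8.7

```text
time: 1.5
position: [0.4931, -0.2644, 0.3023]
tool_rot: [3.131, 0.25, -0.002]
ft_force: [0.4, 0.3, -0.5]
grip_width: 1.002
grip_force: 0.0
```

Run:
```python
from h import *
T([.492,-.264,.30],8)
c=cams.get_calibration('wrist');im=cams.get_image('wrist');save('w1',im,1.5)
```

```text
pos [ 0.4931 -0.2644  0.3023] yaw 9.13 z [-1.e-03 -7.e-04 -1.e+00] slide [-0.1  -0.06  0.23]
roll 0.02 roll -3.122 roll 3.161 q [ 0.72  0.12 -0.31  1.54  0.04  1.49 -1.  ] F [ 0.4  0.3 -0.5]
```

View pics/w1.png

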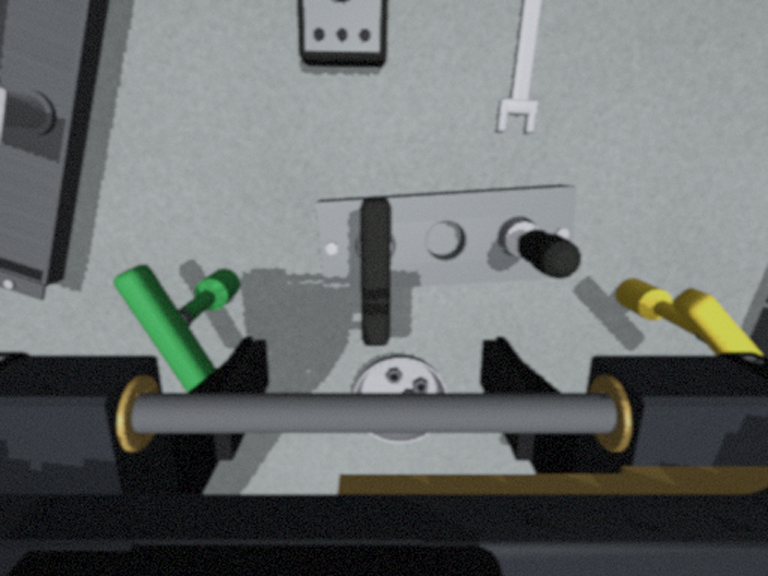

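The wrist view shows the black handle from (375,200) to (375,343), upright in the image, so the yaw is nearly aligned.

Run:
```python
from h import *
c=cams.get_calibration('wrist')
a=ray(c,374.5/1.5,200/1.5,.162);b=ray(c,375/1.5,344/1.5,.166);print(a,b,np.linalg.norm(a-b),(a+b)/2,np.degrees(np.arctan2(*(a-b)[[1,0]])))
m=(a+b)/2
T([m[0],m[1],.133])
```

```text
[ 0.5461 -0.2573  0.162 ] [ 0.4425 -0.2741  0.166 ] 0.10502951965995087 [ 0.4943 -0.2657  0.164 ] 9.211026540816684
pos [ 0.4929 -0.2649  0.3024] yaw 9.06 z [-8.e-04 -9.e-04 -1.e+00] slide [ 0.15  0.08 16.94]
q [ 0.72  0.12 -0.3   1.54  0.04  1.49 -1.  ] F [ 0.1 -0.5 -0.1]
```

>>> move_arm:
  slide:
    - [0.1, 0.1, 3]
    - [0.1, 0.1, 6]
    - [0.1, 0.1, 9]
    - [0.1, 0.1, 12]
    - [0.1, 0.1, 14]
    - [0.1, 0.1, 16]
    - [0.1, 0.1, 16.9]
    - [0.1, 0.1, 16.9]
    - [0.1, 0.1, 16.9]
  roll: [0, 0, 0, 0, 0, 0, 0, 0, 0]

```text
time: 2.45
position: [0.4952, -0.2649, 0.1344]
tool_rot: [3.131, 0.25, 0.001]
ft_force: [1.2, 0.4, 0.3]
grip_width: 0.998
grip_force: 0.0
```

>>> move_arm:
  slide:
    - [0, 0, 0]
    - [0, 0, 0]
    - [0, 0, 0]
    - [0, 0, 0]
    - [0, 0, 0]
    - [0, 0, 0]
    - [0, 0, 0]
    - [0, 0, 0]
    - [0, 0, 0]
    - [0, 0, 0]
  roll: [0, 0, 0, 0, 0, 0, 0, 0, 0, 0]
  gripper: 1.0
  squeeze: 45

```text
time: 3.45
position: [0.4951, -0.2643, 0.1335]
tool_rot: [3.131, 0.252, 0.0]
ft_force: [1.3, -1.4, -0.6]
grip_width: 0.254
grip_force: 45.0
```

>>> move_arm:
  slide:
    - [0, 0, -1]
    - [0, 0, -2]
    - [0, 0, -4]
    - [0, 0, -6]
    - [0, 0, -8]
    - [0, 0, -10]
    - [0, 0, -12]
    - [0, 0, -14]
    - [0, 0, -16]
    - [0, 0, -18]
    - [0, 0, -20]
    - [0, 0, -20]
    - [0, 0, -20]
  roll: [0, 0, 0, 0, 0, 0, 0, 0, 0, 0, 0, 0, 0]
  squeeze: 50

```text
time: 4.75
position: [0.4949, -0.2636, 0.3334]
tool_rot: [-3.131, -0.253, 0.0]
ft_force: [-0.1, 0.0, -5.8]
grip_width: 0.246
grip_force: 50.0
```

Run:
```python
from h import *
T([.50,.0,.333],9)
T([.562,.054,.333],9)
```

```text
pos [ 0.4949 -0.2636  0.3334] yaw 9.23 z [-3.e-04  1.e-04 -1.e+00] slide [  4.73 -25.94   0.04]
roll 0.004 roll -3.138 roll 3.146 q [ 0.72  0.11 -0.31  1.48  0.03  1.55 -1.  ] F [-0.1  0.  -5.8]
pos [ 0.4949 -0.2636  0.3334] yaw 9.23 z [-3.e-04  1.e-04 -1.e+00] slide [ 11.72 -30.28   0.04]
roll 0.004 roll -3.138 roll 3.146 q [ 0.72  0.11 -0.31  1.48  0.03  1.55 -1.  ] F [-0.1  0.  -5.8]
```

>>> move_arm:
  slide:
    - [0, -2, 0]
    - [0, -5, 0]
    - [0.5, -8, 0]
    - [0.5, -11, 0]
    - [1, -14, 0]
    - [1, -17, 0]
    - [1.3, -20, 0]
    - [1.3, -23, 0]
    - [1.3, -26, 0]
    - [1.3, -28, 0]
    - [1.3, -30, 0]
    - [1.3, -30.6, 0]
    - [1.3, -30.6, 0]
    - [1.3, -30.6, 0]
    - [1.3, -30.6, 0]
  roll: [0, 0, 0, 0, 0, 0, 0, 0, 0, 0, 0, 0, 0, 0, 0]

```text
time: 6.25
position: [0.459, 0.0388, 0.3332]
tool_rot: [3.131, 0.249, -0.001]
ft_force: [0.7, 0.3, -5.8]
grip_width: 0.246
grip_force: 50.0
```

Run:
```python
from h import *
T([.562,.054,.333],9)
c=cams.get_calibration('wrist');im=cams.get_image('wrist');np.save('pics/w2.npy',im)
p=proj(c,[.562,.054,.135]);print(p)
u,v=p.astype(int);k=im[max(0,v-60):v+60,u-80:u+80];print(max(0,v-60),u-80)
save('w2',k,5)
```

```text
pos [0.459  0.0388 0.3332] yaw 9.08 z [-7.e-04 -3.e-04 -1.e+00] slide [1.042e+01 1.200e-01 1.000e-02]
roll 0.001 roll -3.14 roll 3.143 q [ 0.49 -0.11 -0.57  1.69 -0.06  1.55 -1.49] F [ 0.7  0.3 -5.8]
[250.   85.2]
25 170
```

View pics/w2.png

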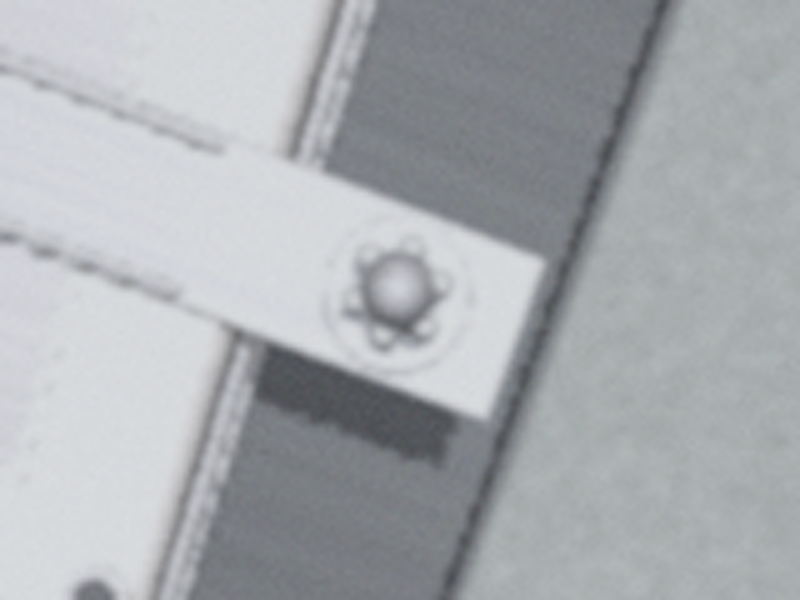

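The bolt is clear in the crop. Its lobes sit at (412,245), (370,250), (351,297), (383,338), (427,328) and (441,285), and the flange circle is centred near (397,296). I'll convert the lobes to world coordinates and fit centre and angle.

Run:
```python
from h import *
c=cams.get_calibration('wrist')
im=np.load('pics/w2.npy')
f=lambda x,y,z: ray(c,170+(x+.5)/5-.5,25+(y+.5)/5-.5,z)
L=np.array([f(x,y,.1335) for x,y in[(412,245),(370,250),(351,297),(383,338),(427,328),(441,285)]])[:,:2]
m=L.mean(0);d=L-m
an=np.degrees(np.arctan2(d[:,1],d[:,0]));print(m,np.linalg.norm(d,axis=1).round(4),an.round(1),(an%60).round(1))
ph=np.degrees(np.angle(np.exp(6j*np.radians(an)).mean()))/6;print('lobe',ph%60,'gap',(ph+30)%60)
print('flange',f(397,296,.1215),'crown',f(398,287,.142))
T([*m,.333],(ph+30)%60)
# rectified top-down view at lobe-top plane, refine by polar profile
K,R,t=[np.array(c[k]) for k in('mtx','R','t')]
N=400;s=.05/N
H=K@np.column_stack([R[:,0],R[:,1],R[:,2]*.1335+t])@np.array([[s,0,m[0]-.025],[0,s,m[1]-.025],[0,0,1]])
w=cv2.warpPerspective(im,H,(N,N),flags=cv2.INTER_CUBIC|cv2.WARP_INVERSE_MAP)
g=w.mean(2)
for dx in(-4,0,4):
  for dy in(-4,0,4):
    P=cv2.warpPolar(g.astype(np.float32),(130,360),(200+dx,200+dy),130,cv2.WARP_POLAR_LINEAR)
    pr=P[:,84:104].mean(1);F=np.fft.fft(pr);print((dx*s*1e3,dy*s*1e3),abs(F[[1,2,3,6]]).astype(int),'bright',(-np.degrees(np.angle(F[6]))/6)%60)
```

```text
[0.56466667 0.0557    ] [0.0105 0.0109 0.0109 0.011  0.0108 0.0103] [  -9.9   44.9  106.3  171.1 -130.4  -74. ] [50.1 44.9 46.3 51.1 49.6 46. ]
lobe 48.000732342854946 gap 18.000732342854946
flange [0.5644 0.0557 0.1215] crown [0.5649 0.0556 0.142 ]
pos [0.459  0.0389 0.3333] yaw 9.09 z [-5.e-04 -1.e-04 -1.e+00] slide [1.07e+01 1.00e-02 2.00e-02]
roll -0.156 roll -3.297 roll 2.986 q [ 0.49 -0.11 -0.57  1.69 -0.06  1.55 -1.49] F [ 0.6 -0.2 -4.8]
(-0.5, -0.5) [2992  637  694 1312] bright 20.911259
(-0.5, 0.0) [2843  709  667 1517] bright 19.769281
(-0.5, 0.5) [2775  740  635 1563] bright 18.837496
(0.0, -0.5) [3395  763  747  661] bright 22.56412
(0.0, 0.0) [3266  816  637  810] bright 19.94744
(0.0, 0.5) [3212  823  533  854] bright 17.99654
(0.5, -0.5) [3743  879  746  225] bright 37.930435
(0.5, 0.0) [3621  912  569   54] bright 24.753296
(0.5, 0.5) [3587  900  404  175] bright 7.9616838
```

Fitted gap angle is about 18.5° (mod 60), with the bolt at (0.5647, 0.0557). Next I'll check where the wrench sits in the grip from its visible handle end.

Run:
```python
from h import *
im=np.load('pics/w2.npy')
k=im[120:240,170:330];save('w3',k,5)
c=cams.get_calibration('wrist');s=monitor.get_state();R=Ro.from_rotvec(s['tool_rot']).as_matrix()
for q in[(.055,.011,-.0325),(.055,-.011,-.0325),(.055,.011,-.0045),(.055,-.011,-.0045)]:
    print(q,(proj(c,s['position']+R@np.array(q))-[170,120])*5)
```

```text
(0.055, 0.011, -0.0325) [515. 219.]
(0.055, -0.011, -0.0325) [272.5 219.5]
(0.055, 0.011, -0.0045) [495. 171.]
(0.055, -0.011, -0.0045) [293.5 171.5]
```

View pics/w3.png

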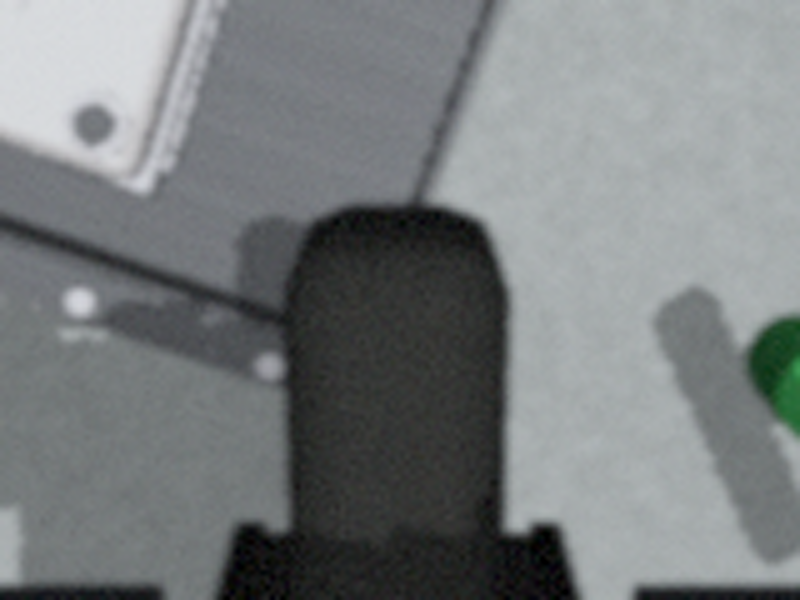

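The handle end shows at crop row 205 with its centre at column 398. That puts the wrench about 1.2 mm behind the TCP along tool x and laterally centred. I'm going above the bolt with the yaw corrected.

Run:
```python
from h import *
T([.5657,.0564,.275],18.5)
```

```text
pos [0.459  0.0389 0.3333] yaw 9.09 z [-5.e-04 -1.e-04 -1.e+00] slide [10.81 -0.04  5.82]
roll -0.164 roll -3.306 roll 2.977 q [ 0.49 -0.11 -0.57  1.69 -0.06  1.55 -1.49] F [ 0.6 -0.2 -4.8]
```

>>> move_arm:
  slide:
    - [1.5, 0, 0]
    - [4, 0, 0]
    - [6.5, 0, 0]
    - [8.5, 0, 0]
    - [10, 0, 0]
    - [10.8, 0, 0.5]
    - [10.8, 0, 2]
    - [10.8, 0, 3.5]
    - [10.8, 0, 5]
    - [10.8, 0, 5.6]
    - [10.8, 0, 5.8]
    - [10.8, 0, 5.8]
    - [10.8, 0, 5.8]
  roll: [0, -0.04, -0.08, -0.12, -0.16, -0.164, -0.164, -0.164, -0.164, -0.164, -0.164, -0.164, -0.164]

```text
time: 7.6
position: [0.5659, 0.0576, 0.2763]
tool_rot: [3.1, 0.508, 0.002]
ft_force: [1.0, 0.1, -4.4]
grip_width: 0.247
grip_force: 50.0
```

Run:
```python
from h import *
T([.5657,.0564,.255],18.5)
out=[]
for n in('scene','top'):
    c=cams.get_calibration(n);im=cams.get_image(n);np.save(f'pics/{n}1.npy',im)
    u,v=proj(c,[.5647,.0557,.16]).astype(int)
    print(n,(u,v),proj(c,[.5647,.0557,.1535]),proj(c,[.5647,.0557,.1445]),proj(c,[.5647,.0557,.1215]))
    out.append(cv2.resize(im[v-30:v+30,u-20:u+20],None,fx=9,fy=9,interpolation=cv2.INTER_CUBIC))
cv2.imwrite('pics/d1.png',np.hstack(out)[:,:,::-1])
```

```text
pos [0.5659 0.0576 0.2763] yaw 18.6 z [ 1.5e-03 -1.0e-04 -1.0e+00] slide [-0.06  0.11  2.13]
roll 0.002 roll -3.14 roll 3.143 q [ 0.41  0.17 -0.63  1.56  0.1   1.44 -1.47] F [ 1.   0.1 -4.4]
scene (np.int64(278), np.int64(173)) [278.9 174.4] [278.9 176.2] [278.8 180.6]
top (np.int64(237), np.int64(175)) [237.2 175.8] [237.3 176.2] [237.7 177.3]
```

View pics/d1.png

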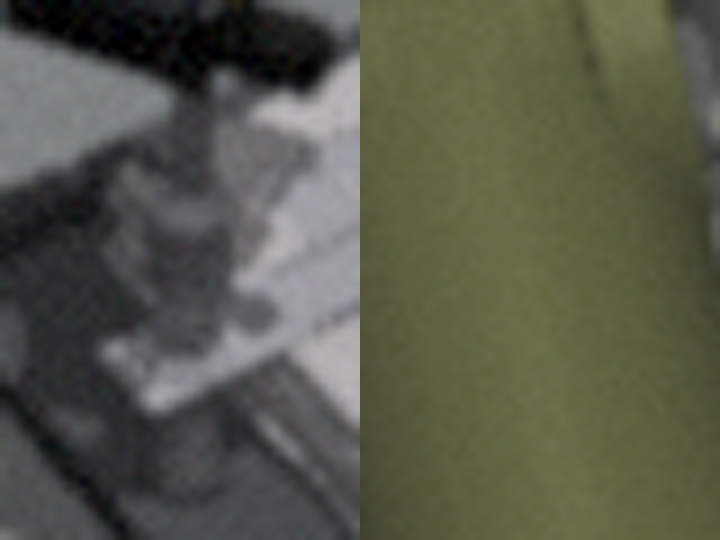

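The scene view shows the socket directly over the bolt (the top view is blocked by the arm). Descending gently.

>>> move_arm:
  slide:
    - [-0.05, 0.1, 0]
    - [-0.05, 0.1, 0.2]
    - [-0.05, 0.1, 0.5]
    - [-0.05, 0.1, 0.8]
    - [-0.05, 0.1, 1.1]
    - [-0.05, 0.1, 1.3]
    - [-0.05, 0.1, 1.5]
    - [-0.05, 0.1, 1.5]
    - [-0.05, 0.1, 1.5]
  roll: [0, 0, 0, 0, 0, 0, 0, 0, 0]

```text
time: 8.6
position: [0.5654, 0.0564, 0.2606]
tool_rot: [3.1, 0.508, 0.0]
ft_force: [0.5, -1.3, -4.5]
grip_width: 0.246
grip_force: 50.0
```

>>> move_arm:
  slide:
    - [0, 0, 0.1]
    - [0, 0, 0.2]
    - [0, 0, 0.3]
    - [0, 0, 0.4]
    - [0, 0, 0.5]
    - [0, 0, 0.6]
    - [0, 0, 0.7]
    - [0, 0, 0.7]
    - [0, 0, 0.7]
  roll: [0, 0, 0, 0, 0, 0, 0, 0, 0]

```text
time: 9.5
position: [0.5654, 0.0565, 0.2535]
tool_rot: [-3.1, -0.508, -0.0]
ft_force: [-0.3, 0.7, -6.0]
grip_width: 0.25
grip_force: 50.0
```

>>> move_arm:
  slide:
    - [0, 0, 0.1]
    - [0, 0, 0.2]
    - [0, 0, 0.3]
    - [0, 0, 0.4]
    - [0, 0, 0.4]
    - [0, 0, 0.4]
  roll: [0, 0, 0, 0, 0, 0]

```text
time: 10.1
position: [0.5654, 0.0565, 0.2494]
tool_rot: [-3.1, -0.508, 0.0]
ft_force: [0.6, 0.4, -6.6]
grip_width: 0.249
grip_force: 50.0
```

>>> move_arm:
  slide:
    - [0, 0, 0.1]
    - [0, 0, 0.2]
    - [0, 0, 0.3]
    - [0, 0, 0.4]
    - [0, 0, 0.5]
    - [0, 0, 0.5]
    - [0, 0, 0.5]
  roll: [0, 0, 0, 0, 0, 0, 0]

```text
time: 10.8
position: [0.5653, 0.0564, 0.2443]
tool_rot: [3.1, 0.508, -0.0]
ft_force: [0.8, 0.6, -5.1]
grip_width: 0.248
grip_force: 50.0
```

>>> move_arm:
  slide:
    - [0, 0, 0.05]
    - [0, 0, 0.1]
    - [0, 0, 0.15]
    - [0, 0, 0.2]
    - [0, 0, 0.2]
    - [0, 0, 0.2]
  roll: [0, 0, 0, 0, 0, 0]

```text
time: 11.4
position: [0.5656, 0.0565, 0.243]
tool_rot: [3.1, 0.508, 0.001]
ft_force: [0.8, 0.9, -1.1]
grip_width: 0.253
grip_force: 50.0
```

Contact comes at TCP z 0.243, exactly the height expected for fully home. Now pressing.

>>> move_arm:
  slide:
    - [0, 0, 0.05]
    - [0, 0, 0.1]
    - [0, 0, 0.15]
    - [0, 0, 0.2]
    - [0, 0, 0.2]
    - [0, 0, 0.2]
  roll: [0, 0, 0, 0, 0, 0]
  squeeze: 60

```text
time: 12.0
position: [0.5661, 0.0566, 0.2429]
tool_rot: [3.099, 0.508, 0.004]
ft_force: [-1.0, 0.8, 8.6]
grip_width: 0.242
grip_force: 60.0
```

>>> move_arm:
  slide:
    - [0, 0, 0.05]
    - [0, 0, 0.1]
    - [0, 0, 0.15]
    - [0, 0, 0.2]
    - [0, 0, 0.25]
    - [0, 0, 0.25]
    - [0, 0, 0.25]
    - [0, 0, 0.25]
    - [0, 0, 0.25]
    - [0, 0, 0.25]
  roll: [0, 0, 0, 0, 0, 0, 0, 0, 0, 0]

```text
time: 13.0
position: [0.5667, 0.0568, 0.2427]
tool_rot: [3.099, 0.508, 0.008]
ft_force: [-4.2, 0.4, 17.8]
grip_width: 0.247
grip_force: 60.0
```

Run:
```python
from h import *
c=cams.get_calibration('scene');im=cams.get_image('scene')
u,v=proj(c,[.5647,.0557,.16]).astype(int);save('e1',im[v-40:v+40,u-50:u+50],6)
s=monitor.get_state();print(s['position'],s['ft_force'],s['torque'],s['time'])
```

```text
[0.56676272 0.05684169 0.24274701] [-3.73514216 -0.09801586 18.2014699 ] [ 0.1269314   1.28923596 -0.02533009] 13.05
```

View pics/e1.png

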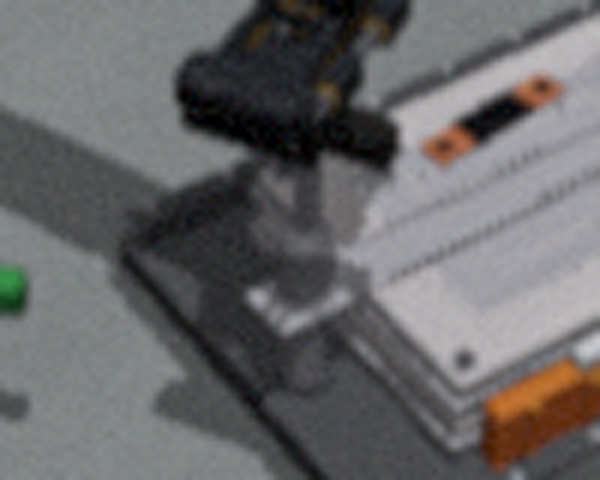

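The picture shows the socket seated on the strap end. The mouth is at about 121 mm and the push on the bolt is about 23 N. Handing in.

```bash
python3 -c "
from bench import workorder;print(workorder.close_job())"
```

```text
the job is handed in; nothing more can be done
None
```

The black T-handle wrench is fully home on the strap bolt's flange, still gripped at 60 N and pressed down with about 23 N; the job is handed in at about 13 s, with no verdict shown. I lined the ribs up with the lobe gaps before lowering, so it slid down without resistance and needed no turning on the bolt.

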